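Pressurise a specimen jar leak tester

TASK

A specimen jar is loaded in the open chamber of the bench leak tester. Close the lid fully, and only then advance the ratchet lever clockwise by exactly four clicks from its rest, never going on to a fifth. The lever springs back when let go, so finish with the fingers still on it, holding it steady on the fourth click; do not shove or knock over anything else on the bench.

Things in the scene. Friction and masses are not known exactly. Their poses are not given: they have to be found in the camera images.
- press: the leak tester, fixed to the bench: a white base plate 170 (x) by 300 (y) by 20 mm high. Origin: centre of the base's underside, on the bench; its x axis points to the tester's back, its y axis to its left. The grey square chamber (120 by 120 mm outside, walls 5 mm, inner floor 25 mm and rim 105 mm above the bench) is centred at (0, +75 mm) in this frame; the lever turret at (+20, -75 mm)
- lid (a joint): opening angle of the chamber's aluminium lid about a hinge along the tester's y axis on the chamber's back (+x) rim: 0 = shut, it starts open at 1.0 to 1.5 and can go to 1.9. The stiff hinge stays where it is left; it takes 1 to 3 N on the front edge to close it. The lid can be pushed down from behind and above, with closed fingers on its outer face
- lid_hinge (a point): middle of the lid's hinge axis, at the lid's underside, 105.5 mm above the bench. The lid is a flat plate 120 mm long from here (to the tester's -x when shut), 120 mm wide, 12 mm thick, without anything on its outer face
- lid_front (a point): middle of the top edge at the lid's free front end (120 mm from the hinge, on the outer face); a black tab 50 mm wide sticks out 13 mm beyond it
- ratchet (a joint): lever angle about its upright axis: 0 = rest, at its stop; grows clockwise seen from above, to 1.25. A sprung pawl clicks into a notch at 0.2, 0.4, 0.6, 0.8 (4th click), 1.0; between, it rides over a tooth (top at 0.1, 0.3 ...). At the grip the push jumps to 8-11 N on leaving a notch and eases to 5-7 N at the next. A spring returns the lever to 0 when released
- lever_grip: the lever: a flat steel arm on the ratchet wheel with an upright round black grip at its end, 18 mm in diameter. Origin: on the lever's axis, 74 mm above the bench. The arm's top is 96 mm above the bench
- grip_top (a point): centre of the top of the upright black grip, 149 mm above the bench; the grip goes 53 mm down from here to the arm. At rest it lies 100 mm from the lever's axis, towards the tester's right (-y) and slightly to its front: (-34, -94 mm) from the axis in the tester's frame. It moves on a circle about the axis towards the front (-x), away from the chamber at first
- lever_axis (a point): point on the lever's upright axis, at the height of the grip's top, fixed to the tester
- jar_loaded: the specimen jar standing in the chamber, clear with a white cap, 60 mm in diameter, 70 mm high; clear of the closed lid. Origin: centre of its underside
- jar_spare: bystander: same kind of jar, on the bench at the tester's left. Origin: centre of its underside
- jar_tall: bystander: clear jar 56 mm in diameter, 90 mm high, behind the tester's right half. Origin: centre of its underside
- marker: bystander: marker pen 130 mm long, 17 mm thick, lying in front of the tester. Origin: under its middle; x along the pen
- reagent: bystander: white bottle with a red cap, 72 mm in diameter, 160 mm high. Origin: centre of its underside
- cylinder_glass: bystander: measuring cylinder 247 mm high on a yellow foot 80 mm wide. Origin: centre of its underside
- syringe_pack: bystander: packed syringe lying flat, 60 by 200 mm, 25 mm high. Origin: centre of its underside
- pen_cup: bystander: grey cup 72 mm in diameter and 90 mm high, pens up to 150 mm. Origin: centre of its underside

How it is judged:
By the outcome, as a careful person would: the job done as asked, in the order asked, and still so for the second after the job is handed in, while the arm keeps its last pose, push and grip.
It also fails if it takes over 67 s, if anything falls off the work surface, if the arm or the gripper's body presses on something with over 40 N, if the wrist force passes 120 N, or if a joint passes its speed limit or range.

ROBOT

A 7-joint arm with a two-finger parallel gripper is mounted at the origin on the work surface. World frame = base frame: x ahead of the robot, y to its left, z up, the work surface at z = 0. Lengths are in m, angles in rad, forces in N, time in s.
With the tool pointing down it reaches from about 0.425 to 0.825 m from the base axis. Payload 3.6 kg.
Tool frame: the origin (TCP) lies midway between the tips of the shut fingers; the grasp point (between the pads) lies 19 mm behind it; z points along the fingers, y is the line along which they close (so a half turn about z gives the same grasp; the last joint's range is limited). The gripper opens to 85 mm and grips with 20 to 120 N. Pads are 22 mm wide; open, the fingers measure 114 mm over their backs; the gripper's body (76 mm by 85 mm) begins 54 mm behind the grasp point. The pads swing forward as they close: fully open they stand 13 mm farther back than shut.
Start: joints at [1.139, 0.615, -0.013, 1.423, 0.008, 1.103, -0.04], TCP at [0.256, -0.597, 0.231] pointing down, gripper open.
Joint ranges: [-3.12, 3.12], [-0.3, 2.06], [-1.34, 1.32], [0.26, 2.42], [-1.36, 4.5], [0.01, 1.98], [-2.84, 2.84]. Speed limits (rad/s): [2.79, 2.79, 3.14, 3.14, 3.14, 3.14, 3.14].

INTERFACE

Orientations are given as a rotation vector (axis times angle).
In Python, from station import arm gives the robot as it stands. The module is installed in compiled form; this text tells all that it offers.
- The arm moves only by the tool send_rows, never from a script. Its argument "commands" is a list of rows, each an object of numbers: "gripper": the opening, from 0 (shut) to 1 (fully open); "tx", "ty", "tz": the shift along the tool's x, y, z in m; "ax", "ay", "az": the turn, a rotation vector about the tool's x, y, z in degrees. In form: [{"gripper": .., "tx": .., "ty": .., "tz": .., "ax": .., "ay": .., "az": ..}, ...]. A call has 1 to 12 rows; each row shifts and turns the commanded pose from where the row before left it, along the tool's axes as they then stand; what a row does not reach is not made up. A row lasts 1/12 s, in which the tool goes at most 41.7 mm and 7.16 degrees, less where a joint would pass 70% of its speed; a pose out of reach is approached as far as the arm can. A call is refused whole if a number of a shift passes 0.0417 or a number of a turn 7.16, either way. A call with a gripper value outside its range is refused whole. The fingers move at their own pace and stop on an object; "grip_force" is the grip in N (left out, the last holds). Time passes only in rows, so rows that do not move let the fingers close. It gives the time, the measured TCP pose, the force, the opening and the grip force at its end, in the units of the state.
- arm.get_obs(): the state, without advancing time (a new reading comes with each control period).
- arm.grab_frame(name): name is "scene" or "top" or "wrist"; returns the picture (384x512x3 uint8, red, green, blue); there is no depth.
- arm.calibration(name): a dict with "mtx" (3x3 intrinsics, pixels), "world_from_camera" (4x4, takes a point from camera to world coordinates). Camera axes: x right, y down, z forward; pixel columns grow to the right and rows downward; lengths in m; the calibration is good to about 2 mm. The wrist camera is an equidistant fisheye: a pixel r from the principal point sees the ray r / f radians off the axis. A picture is of the moment at which its call begins: read the wrist's pose just before it. calibration takes no time and is no camera call; for the wrist camera it gives the pose at the moment of the call.
- arm.close_job(): hands the job in; it is judged then, once.
The state is a dict: "time": time; "joint_positions": joint angles; "qvel": joint speeds; "tau": joint torques, N m; "ee_pos": TCP position; "orientation": TCP orientation; "contact_force": force on the tool from outside, world axes, zero at the start; "moment": the same for the moment, N m; "finger_gap": opening from 0.0 (shut) to 1.0 (fully open); "grip_force": force on a finger pad.
Only numpy, scipy, OpenCV 4.12 (cv2) and the standard library are available. Lean on these libraries where they do the work, as an engineer would, in place of code of your own. Each camera call takes 0.05 s, during which the arm holds its last target. There are 200 camera calls.

## Working session

There is one attempt and no reset: what is moved stays moved. The work goes in short steps, Python scripts to look and compute and a tool call to move; the robot and the scene stay as the last step left them, time stands still between calls to the robot, and variables do not carry over. Pictures are saved under pics/ and viewed, at most 10 in all, crops included, and the job is handed in when it is done.

Besides the shell and the picture viewer there is one more tool, called as name(argument=value, ...), one argument or row to a line, values as JSON. send_rows: Moves the arm, as the interface text tells. Its arguments: {"type":"object","properties":{"commands":{"type":"array"},"grip_force":{"type":"number"}},"required":["commands"]}

```bash
mkdir -p pics; python3 - <<'E'
from station import arm
import cv2,numpy as np
np.set_printoptions(precision=4,suppress=True)
for n in ["scene","top"]:
    f=arm.grab_frame(n); cv2.imwrite(f"pics/{n}0.png",f[:,:,::-1])
    c=arm.calibration(n); print(n,np.array(c["mtx"]),np.array(c["world_from_camera"]))
o=arm.get_obs(); print(o)
E
```

```text
scene [[397.827    0.     253.9889]
 [  0.     397.827  187.7206]
 [  0.       0.       1.    ]] [[-0.3716  0.7717 -0.5161  1.2884]
 [ 0.9283  0.3171 -0.1943  0.2862]
 [ 0.0137 -0.5513 -0.8342  1.2909]
 [ 0.      0.      0.      1.    ]]
top [[404.5314   0.     256.1237]
 [  0.     404.5314 188.0617]
 [  0.       0.       1.    ]] [[ 0.023  -0.9837  0.1784  0.3969]
 [-0.9996 -0.0256 -0.0125  0.0273]
 [ 0.0169 -0.178  -0.9839  1.2477]
 [ 0.      0.      0.      1.    ]]
{'time': 0.1, 'joint_positions': array([ 1.1395,  0.6159, -0.0126,  1.4248,  0.0081,  1.1034, -0.0404]), 'qvel': array([ 0.0013, -0.0014, -0.0004, -0.0041, -0.0001, -0.0017,  0.0009]), 'tau': array([  0.0011, -47.0383,   0.2606, -17.1572,   0.0102,   0.0059,
         0.    ]), 'ee_pos': array([ 0.2557, -0.5968,  0.2302]), 'orientation': array([-3.0752, -0.6311,  0.0007]), 'contact_force': array([ 0.5153, -0.395 ,  0.5636]), 'moment': array([-0.0225,  0.0042, -0.0293]), 'grip_force': 0.0, 'finger_gap': 1.0026830617389475}
```

View pics/scene0.png

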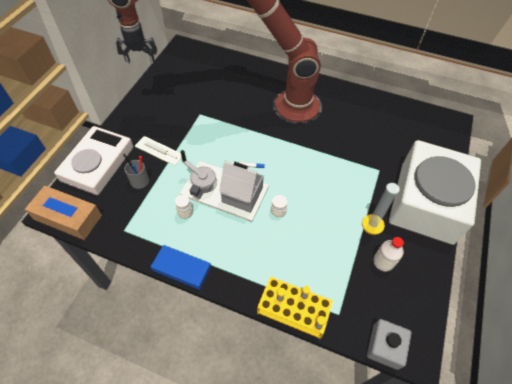

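View pics/top0.png

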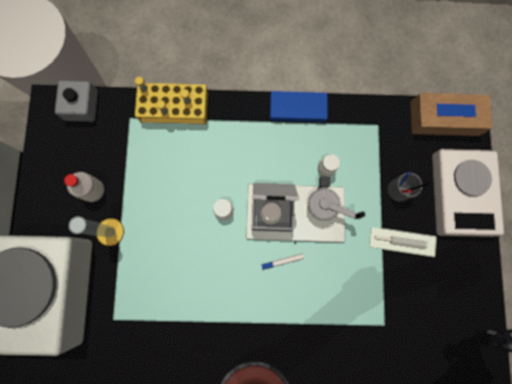

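The top view shows the tester with its base at about px (247-345, 183-243) and the lid hinge on the upper (+x) side. The black grip is near (361,214), the tall jar at (330,163), the spare jar at (223,208), the marker at (283,262) and the syringe pack at (403,242). Next I'll zoom in and mask.

```bash
cat > h.py <<'E'
import cv2,numpy as np
from station import arm
np.set_printoptions(precision=4,suppress=True)
def ray(n,px):
    c=arm.calibration(n);K=np.array(c["mtx"]);T=np.array(c["world_from_camera"])
    d=T[:3,:3]@np.linalg.solve(K,[px[0],px[1],1.]); return T[:3,3],d
def onz(n,px,z):
    o,d=ray(n,px); return o+d*(z-o[2])/d[2]
def tri(p1,p2):
    (a,d),(b,e)=ray("scene",p1),ray("top",p2)
    s=np.linalg.lstsq(np.c_[d,-e],b-a,rcond=None)[0]
    P,Q=a+s[0]*d,b+s[1]*e; return (P+Q)/2,np.linalg.norm(P-Q)
def proj(n,P):
    c=arm.calibration(n);K=np.array(c["mtx"]);T=np.linalg.inv(np.array(c["world_from_camera"]))
    q=K@(T[:3,:3]@np.asarray(P)+T[:3,3]); return q[:2]/q[2]
E
python3 - <<'E'
from h import *
t=cv2.imread("pics/top0.png");s=cv2.imread("pics/scene0.png")
a=cv2.resize(t[150:275,240:374],None,fx=3,fy=3.2,interpolation=cv2.INTER_CUBIC)
a=cv2.resize(t[150:250,240:373],(399*1,300),interpolation=cv2.INTER_CUBIC)
b=cv2.resize(s[145:245,160:293],(399,300),interpolation=cv2.INTER_CUBIC)
cv2.imwrite("pics/c1.png",cv2.resize(np.hstack([a,b]),(798,300)))
a=cv2.resize(t[150:250,240:373],(798,600),interpolation=cv2.INTER_CUBIC)
cv2.imwrite("pics/c2.png",a)
b=cv2.resize(s[145:245,160:293],(798,600),interpolation=cv2.INTER_CUBIC)
cv2.imwrite("pics/c3.png",b)
E
```

```text
(no output)
```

View pics/c2.png

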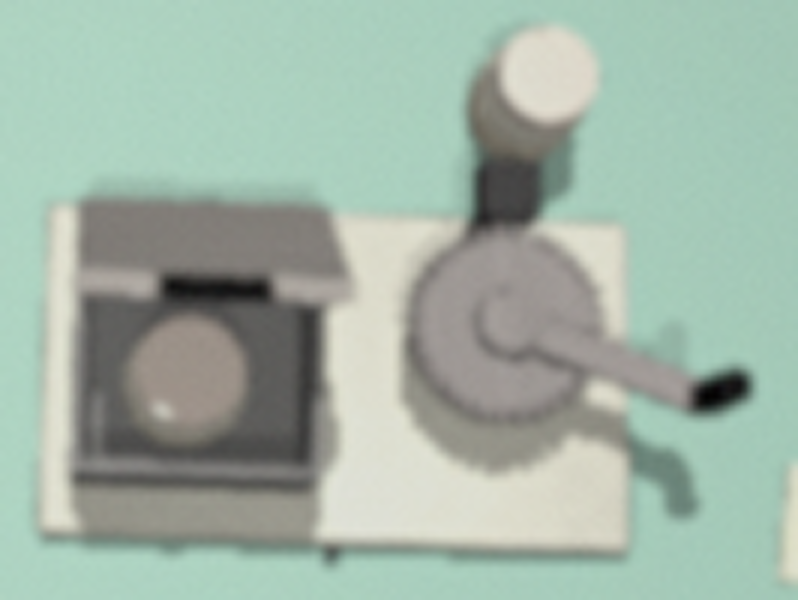

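View pics/c3.png

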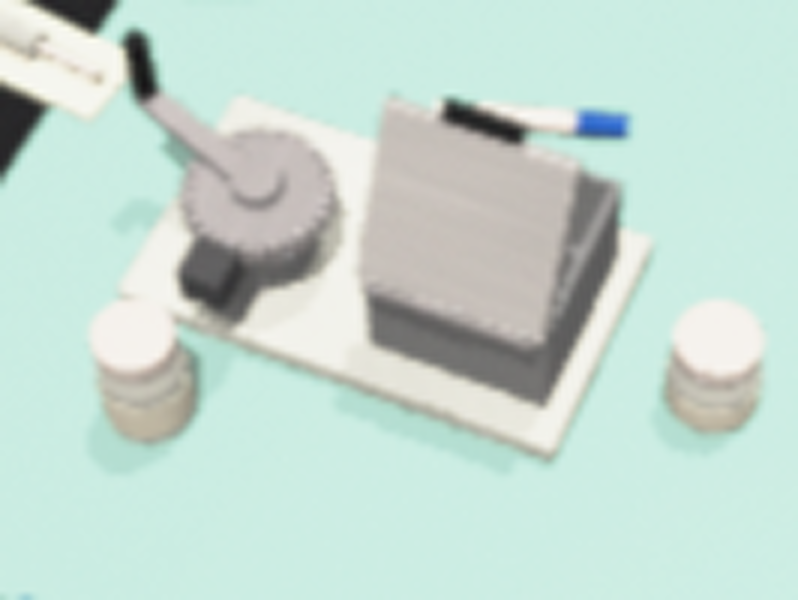

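The crops (6x) show the base corners in the top view at (50,205), (626,225), (626,550) and (40,535). The grip top is at (740,380) in the top view and (133,35) in the scene view. The lid's free edge in the scene view runs from (390,95) to (580,160).

```bash
python3 - <<'E'
from h import *
T=lambda u,v:((u+.5)/6-.5+240,(v+.5)/6-.5+150)
S=lambda u,v:((u+.5)/6-.5+160,(v+.5)/6-.5+145)
img=np.array([onz("top",T(*p),.02)[:2] for p in [(50,205),(626,225),(626,550),(40,535)]])
mod=np.array([[.085,.15],[.085,-.15],[-.085,-.15],[-.085,.15]])
simg=np.array([onz("scene",S(*p),.02)[:2] for p in [(550,455),(122,290),(240,97),(650,240)]])
def fit(m,w):
    mc,wc=m.mean(0),w.mean(0);U,_,V=np.linalg.svd((m-mc).T@(w-wc));R=(U@V).T
    return R,wc-R@mc,np.linalg.norm(w-wc-(m-mc)@R.T,axis=1)
for w in (img,simg,(img+simg)/2):
    R,t,e=fit(mod,w);print("yaw",np.degrees(np.arctan2(R[1,0],R[0,0])),t,e)
W=lambda x,y,z:np.r_[R@[x,y]+t,z]
print("grip tri",tri(S(133,35),T(740,380)),"pred",W(.02-.034,-.075-.094,.149))
print("grip onz",onz("top",T(740,380),.149),onz("scene",S(133,35),.149))
print("axis",W(.02,-.075,.149))
# lid: angle
h=W(.06,.075,.1055)
for a in (1.0,1.1,1.2,1.3,1.4,1.5):
    c,s=np.cos(a),np.sin(a)
    L=lambda l,th,y:W(.06-l*c+th*s,.075+y,.1055+l*s+th*c)
    pt=[proj("scene",L(.12,.012,y))for y in(.06,-.06)]; q=[proj("top",L(.12,.012,y))for y in(.06,-.06)]+[proj("top",L(.12,0,y))for y in(.06,-.06)]
    print(a,"scene",[((p-[160,145]+.5)*6-.5).round() for p in pt],"top",[((p-[240,150]+.5)*6-.5).round() for p in q])
print("tall jar",onz("top",T(548,75),.09),"spare",onz("top",(223,208),.07))
E
```

```text
yaw -0.36424168473653057 [ 0.5471 -0.1105] [0.0017 0.0018 0.0032 0.0021]
yaw -0.8810545689207648 [ 0.5504 -0.1128] [0.002  0.0045 0.0029 0.0041]
yaw -0.6218480525309501 [ 0.5487 -0.1117] [0.0018 0.0031 0.003  0.0031]
grip tri (array([ 0.5341, -0.2807,  0.1546]), np.float64(0.002543370575556213)) pred [ 0.5329 -0.2805  0.149 ]
grip onz [ 0.5345 -0.281   0.149 ] [ 0.5305 -0.2849  0.149 ]
axis [ 0.5679 -0.1869  0.149 ]
1.0 scene [array([591., 161.]), array([395.,  93.])] top [array([ 77., 297.]), array([355., 307.]), array([ 76., 322.]), array([352., 332.])]
1.1 scene [array([583., 170.]), array([386., 102.])] top [array([ 78., 270.]), array([356., 280.]), array([ 77., 296.]), array([354., 306.])]
1.2 scene [array([576., 182.]), array([377., 113.])] top [array([ 79., 242.]), array([358., 252.]), array([ 78., 269.]), array([356., 279.])]
1.3 scene [array([568., 195.]), array([368., 126.])] top [array([ 80., 214.]), array([359., 224.]), array([ 79., 242.]), array([358., 252.])]
1.4 scene [array([559., 210.]), array([358., 140.])] top [array([ 81., 186.]), array([360., 196.]), array([ 80., 214.]), array([359., 224.])]
1.5 scene [array([551., 227.]), array([349., 157.])] top [array([ 82., 158.]), array([360., 168.]), array([ 81., 186.]), array([360., 196.])]
tall jar [ 0.6905 -0.2063  0.09  ] spare [0.5486 0.108  0.07  ]
```

The fits agree: tester origin at about (0.548,-0.111), yaw -0.6°, grip prediction within 2 mm of the triangulation, and lid angle about 1.05. First I'll shut the fingers, rise and turn.

send_rows(
  commands=[
    {"gripper": 0,"tz": -0.009,"az": -3.85},
    {"gripper": 0,"tz": -0.009,"az": -3.85},
    {"gripper": 0,"tz": -0.009,"az": -3.85},
    {"gripper": 0,"tz": -0.009,"az": -3.85},
    {"gripper": 0,"tz": -0.009,"az": -3.85},
    {"gripper": 0,"tz": -0.009,"az": -3.85},
    {"gripper": 0,"tz": -0.009,"az": -3.85},
    {"gripper": 0,"tz": -0.009,"az": -3.85},
    {"gripper": 0,"tz": -0.009,"az": -3.85},
    {"gripper": 0,"tz": -0.009,"az": -3.85},
    {"gripper": 0,"tz": -0.009,"az": -3.85},
    {"gripper": 0,"tz": -0.009,"az": -3.85},
  ],
  grip_force=40,
)

```text
schema error: expected keys gripper, tx, ty, tz, ax, ay, az
```

send_rows(
  commands=[
    {"gripper": 0,"tx": 0.0274,"ty": 0.0064},
    {"gripper": 0,"tx": 0.0274,"ty": 0.0064},
    {"gripper": 0,"tx": 0.0274,"ty": 0.0064},
    {"gripper": 0,"tx": 0.0274,"ty": 0.0064},
    {"gripper": 0,"tx": 0.0274,"ty": 0.0064},
    {"gripper": 0,"tx": 0.0274,"ty": 0.0064},
    {"gripper": 0,"tx": 0.0274,"ty": 0.0064},
    {"gripper": 0,"tx": 0.0274,"ty": 0.0064},
    {"gripper": 0,"tx": 0.0274,"ty": 0.0064},
    {"gripper": 0,"tx": 0.0274,"ty": 0.0064},
    {"gripper": 0,"tx": 0.0274,"ty": 0.0064},
    {"gripper": 0,"tx": 0.0274,"ty": 0.0064},
  ],
)

```text
schema error: expected keys gripper, tx, ty, tz, ax, ay, az
```

All keys are required.

send_rows(
  commands=[
    {"gripper": 0,"tx": 0,"ty": 0,"tz": -0.009,"ax": 0,"ay": 0,"az": -3.85},
    {"gripper": 0,"tx": 0,"ty": 0,"tz": -0.009,"ax": 0,"ay": 0,"az": -3.85},
    {"gripper": 0,"tx": 0,"ty": 0,"tz": -0.009,"ax": 0,"ay": 0,"az": -3.85},
    {"gripper": 0,"tx": 0,"ty": 0,"tz": -0.009,"ax": 0,"ay": 0,"az": -3.85},
    {"gripper": 0,"tx": 0,"ty": 0,"tz": -0.009,"ax": 0,"ay": 0,"az": -3.85},
    {"gripper": 0,"tx": 0,"ty": 0,"tz": -0.009,"ax": 0,"ay": 0,"az": -3.85},
    {"gripper": 0,"tx": 0,"ty": 0,"tz": -0.009,"ax": 0,"ay": 0,"az": -3.85},
    {"gripper": 0,"tx": 0,"ty": 0,"tz": -0.009,"ax": 0,"ay": 0,"az": -3.85},
    {"gripper": 0,"tx": 0,"ty": 0,"tz": -0.009,"ax": 0,"ay": 0,"az": -3.85},
    {"gripper": 0,"tx": 0,"ty": 0,"tz": -0.009,"ax": 0,"ay": 0,"az": -3.85},
    {"gripper": 0,"tx": 0,"ty": 0,"tz": -0.009,"ax": 0,"ay": 0,"az": -3.85},
    {"gripper": 0,"tx": 0,"ty": 0,"tz": -0.009,"ax": 0,"ay": 0,"az": -3.85},
  ],
  grip_force=40,
)

```text
time: 1.1
ee_pos: [0.2558, -0.5971, 0.339]
orientation: [-2.579, -1.792, -0.0]
contact_force: [0.6, 0.5, 0.4]
finger_gap: 0.001
grip_force: 0.0
```

send_rows(
  commands=[
    {"gripper": 0,"tx": 0.0274,"ty": 0.0064,"tz": 0,"ax": 0,"ay": 0,"az": 0},
    {"gripper": 0,"tx": 0.0274,"ty": 0.0064,"tz": 0,"ax": 0,"ay": 0,"az": 0},
    {"gripper": 0,"tx": 0.0274,"ty": 0.0064,"tz": 0,"ax": 0,"ay": 0,"az": 0},
    {"gripper": 0,"tx": 0.0274,"ty": 0.0064,"tz": 0,"ax": 0,"ay": 0,"az": 0},
    {"gripper": 0,"tx": 0.0274,"ty": 0.0064,"tz": 0,"ax": 0,"ay": 0,"az": 0},
    {"gripper": 0,"tx": 0.0274,"ty": 0.0064,"tz": 0,"ax": 0,"ay": 0,"az": 0},
    {"gripper": 0,"tx": 0.0274,"ty": 0.0064,"tz": 0,"ax": 0,"ay": 0,"az": 0},
    {"gripper": 0,"tx": 0.0274,"ty": 0.0064,"tz": 0,"ax": 0,"ay": 0,"az": 0},
    {"gripper": 0,"tx": 0.0274,"ty": 0.0064,"tz": 0,"ax": 0,"ay": 0,"az": 0},
    {"gripper": 0,"tx": 0.0274,"ty": 0.0064,"tz": 0,"ax": 0,"ay": 0,"az": 0},
    {"gripper": 0,"tx": 0.0274,"ty": 0.0064,"tz": 0,"ax": 0,"ay": 0,"az": 0},
    {"gripper": 0,"tx": 0.0274,"ty": 0.0064,"tz": 0,"ax": 0,"ay": 0,"az": 0},
  ],
)

```text
time: 2.1
ee_pos: [0.4438, -0.3153, 0.3389]
orientation: [-2.582, -1.788, 0.001]
contact_force: [0.2, -0.7, 0.5]
finger_gap: -0.002
grip_force: 0.0
```

send_rows(
  commands=[
    {"gripper": 0,"tx": 0.0274,"ty": 0.0064,"tz": 0,"ax": 0,"ay": 0,"az": 0},
    {"gripper": 0,"tx": 0.0274,"ty": 0.0064,"tz": 0,"ax": 0,"ay": 0,"az": 0},
    {"gripper": 0,"tx": 0.0274,"ty": 0.0064,"tz": 0,"ax": 0,"ay": 0,"az": 0},
    {"gripper": 0,"tx": 0.0274,"ty": 0.0064,"tz": 0,"ax": 0,"ay": 0,"az": 0},
    {"gripper": 0,"tx": 0.0274,"ty": 0.0064,"tz": 0,"ax": 0,"ay": 0,"az": 0},
    {"gripper": 0,"tx": 0.0274,"ty": 0.0064,"tz": 0,"ax": 0,"ay": 0,"az": 0},
    {"gripper": 0,"tx": 0.0274,"ty": 0.0064,"tz": 0,"ax": 0,"ay": 0,"az": 0},
    {"gripper": 0,"tx": 0.0274,"ty": 0.0064,"tz": 0,"ax": 0,"ay": 0,"az": 0},
    {"gripper": 0,"tx": 0.0274,"ty": 0.0064,"tz": 0,"ax": 0,"ay": 0,"az": 0},
    {"gripper": 0,"tx": 0.0274,"ty": 0.0064,"tz": 0,"ax": 0,"ay": 0,"az": 0},
    {"gripper": 0,"tx": 0.0274,"ty": 0.0064,"tz": 0,"ax": 0,"ay": 0,"az": 0},
    {"gripper": 0,"tx": 0.0274,"ty": 0.0064,"tz": 0,"ax": 0,"ay": 0,"az": 0},
  ],
)

```text
time: 3.1
ee_pos: [0.6315, -0.0349, 0.3387]
orientation: [-2.582, -1.788, 0.002]
contact_force: [-0.1, 0.2, 0.0]
finger_gap: -0.005
grip_force: 0.0
```

send_rows(
  commands=[
    {"gripper": 0,"tx": -0.002,"ty": -0.005,"tz": 0.014,"ax": 0,"ay": 0,"az": 0},
    {"gripper": 0,"tx": -0.002,"ty": -0.005,"tz": 0.024,"ax": 0,"ay": 0,"az": 0},
    {"gripper": 0,"tx": -0.002,"ty": -0.005,"tz": 0.028,"ax": 0,"ay": 0,"az": 0},
    {"gripper": 0,"tx": -0.002,"ty": -0.005,"tz": 0.028,"ax": 0,"ay": 0,"az": 0},
    {"gripper": 0,"tx": -0.002,"ty": -0.005,"tz": 0.024,"ax": 0,"ay": 0,"az": 0},
    {"gripper": 0,"tx": -0.002,"ty": -0.005,"tz": 0.015,"ax": 0,"ay": 0,"az": 0},
    {"gripper": 0,"tx": 0,"ty": 0,"tz": 0.005,"ax": 0,"ay": 0,"az": 0},
  ],
)

```text
time: 3.68
ee_pos: [0.5956, -0.0371, 0.1978]
orientation: [-2.579, -1.786, 0.011]
contact_force: [-1.3, 0.1, 0.1]
finger_gap: 0.001
grip_force: 0.0
```

```bash
python3 - <<'E'
from h import *
s=arm.grab_frame("scene")[:,:,::-1]
cv2.imwrite("pics/s1.png",cv2.resize(s[145:245,160:293],(798,600),interpolation=cv2.INTER_CUBIC))
o=arm.get_obs();print(o['ee_pos'],o['contact_force'])
E
```

```text
[ 0.5969 -0.0369  0.1985] [ 0.0431  0.0904 -1.6435]
```

View pics/s1.png

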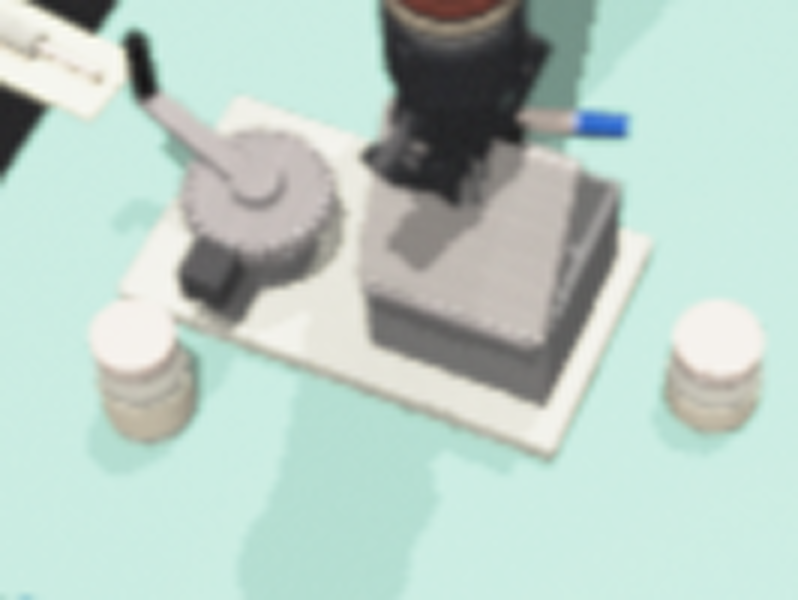

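The shut fingers are behind the lid's outer face, with the tip at about (460,200) in the crop and no contact yet. I'll follow the closing arc.

send_rows(
  commands=[
    {"gripper": 0,"tx": -0.002,"ty": -0.0054,"tz": 0,"ax": 0,"ay": 0,"az": 0},
    {"gripper": 0,"tx": -0.002,"ty": -0.0054,"tz": 0,"ax": 0,"ay": 0,"az": 0},
    {"gripper": 0,"tx": -0.002,"ty": -0.0054,"tz": 0,"ax": 0,"ay": 0,"az": 0},
    {"gripper": 0,"tx": -0.0017,"ty": -0.0045,"tz": 0.0022,"ax": 0,"ay": 0,"az": 0},
    {"gripper": 0,"tx": -0.0017,"ty": -0.0045,"tz": 0.0022,"ax": 0,"ay": 0,"az": 0},
    {"gripper": 0,"tx": -0.0017,"ty": -0.0045,"tz": 0.0022,"ax": 0,"ay": 0,"az": 0},
    {"gripper": 0,"tx": -0.0016,"ty": -0.0042,"tz": 0.0029,"ax": 0,"ay": 0,"az": 0},
    {"gripper": 0,"tx": -0.0016,"ty": -0.0042,"tz": 0.0029,"ax": 0,"ay": 0,"az": 0},
    {"gripper": 0,"tx": -0.0016,"ty": -0.0042,"tz": 0.0029,"ax": 0,"ay": 0,"az": 0},
    {"gripper": 0,"tx": -0.0014,"ty": -0.0038,"tz": 0.0035,"ax": 0,"ay": 0,"az": 0},
    {"gripper": 0,"tx": -0.0014,"ty": -0.0038,"tz": 0.0035,"ax": 0,"ay": 0,"az": 0},
    {"gripper": 0,"tx": -0.0014,"ty": -0.0038,"tz": 0.0035,"ax": 0,"ay": 0,"az": 0},
  ],
)

```text
time: 4.73
ee_pos: [0.5412, -0.0364, 0.175]
orientation: [-2.583, -1.788, -0.0]
contact_force: [1.8, 1.2, 0.2]
finger_gap: -0.002
grip_force: 0.5
```

send_rows(
  commands=[
    {"gripper": 0,"tx": -0.0012,"ty": -0.0033,"tz": 0.004,"ax": 0,"ay": 0,"az": 0},
    {"gripper": 0,"tx": -0.0012,"ty": -0.0033,"tz": 0.004,"ax": 0,"ay": 0,"az": 0},
    {"gripper": 0,"tx": -0.0012,"ty": -0.0033,"tz": 0.004,"ax": 0,"ay": 0,"az": 0},
    {"gripper": 0,"tx": -0.001,"ty": -0.0028,"tz": 0.0044,"ax": 0,"ay": 0,"az": 0},
    {"gripper": 0,"tx": -0.001,"ty": -0.0028,"tz": 0.0044,"ax": 0,"ay": 0,"az": 0},
    {"gripper": 0,"tx": -0.001,"ty": -0.0028,"tz": 0.0044,"ax": 0,"ay": 0,"az": 0},
    {"gripper": 0,"tx": -0.0008,"ty": -0.0021,"tz": 0.0048,"ax": 0,"ay": 0,"az": 0},
    {"gripper": 0,"tx": -0.0008,"ty": -0.0021,"tz": 0.0048,"ax": 0,"ay": 0,"az": 0},
    {"gripper": 0,"tx": -0.0008,"ty": -0.0021,"tz": 0.0048,"ax": 0,"ay": 0,"az": 0},
    {"gripper": 0,"tx": -0.0005,"ty": -0.0015,"tz": 0.004,"ax": 0,"ay": 0,"az": 0},
    {"gripper": 0,"tx": -0.0005,"ty": -0.0015,"tz": 0.004,"ax": 0,"ay": 0,"az": 0},
    {"gripper": 0,"tx": 0,"ty": 0,"tz": 0,"ax": 0,"ay": 0,"az": 0},
  ],
)

```text
time: 5.73
ee_pos: [0.511, -0.0362, 0.1269]
orientation: [-2.581, -1.788, 0.004]
contact_force: [-0.2, -0.7, 0.1]
finger_gap: 0.003
grip_force: 0.0
```

send_rows(
  commands=[
    {"gripper": 0,"tx": 0,"ty": 0,"tz": 0.003,"ax": 0,"ay": 0,"az": 0},
    {"gripper": 0,"tx": 0,"ty": 0,"tz": 0.003,"ax": 0,"ay": 0,"az": 0},
    {"gripper": 0,"tx": 0,"ty": 0,"tz": 0.002,"ax": 0,"ay": 0,"az": 0},
    {"gripper": 0,"tx": 0,"ty": 0,"tz": 0.001,"ax": 0,"ay": 0,"az": 0},
    {"gripper": 0,"tx": 0,"ty": 0,"tz": 0,"ax": 0,"ay": 0,"az": 0},
  ],
)

```text
time: 6.15
ee_pos: [0.5121, -0.0362, 0.1186]
orientation: [-2.583, -1.788, 0.0]
contact_force: [-0.1, -0.1, 0.8]
finger_gap: 0.001
grip_force: 0.0
```

```bash
python3 - <<'E'
from h import *
s=arm.grab_frame("scene")[:,:,::-1]
cv2.imwrite("pics/s2.png",cv2.resize(s[145:245,160:293],(798,600),interpolation=cv2.INTER_CUBIC))
for i in range(4):
    o=arm.get_obs();print(o['ee_pos'],o['contact_force'])
E
```

```text
[ 0.5123 -0.0362  0.1188] [ 0.4016 -0.569  -0.7992]
[ 0.5123 -0.0362  0.1188] [ 0.4016 -0.569  -0.7992]
[ 0.5123 -0.0362  0.1188] [ 0.4016 -0.569  -0.7992]
[ 0.5123 -0.0362  0.1188] [ 0.4016 -0.569  -0.7992]
```

View pics/s2.png

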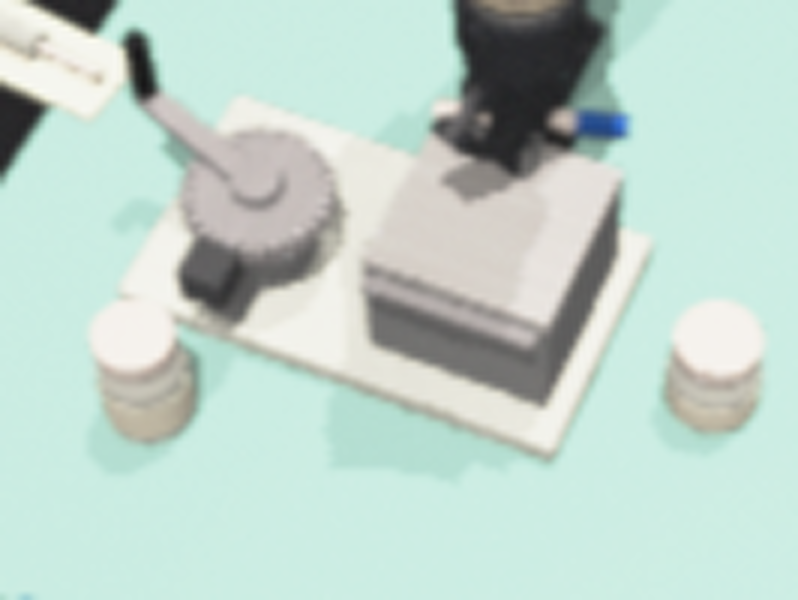

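The lid now follows the chamber outline and is nearly shut, with its free corner at about (620,180). I'll press down until there's a firm reaction.

send_rows(
  commands=[
    {"gripper": 0,"tx": 0,"ty": 0,"tz": 0.001,"ax": 0,"ay": 0,"az": 0},
    {"gripper": 0,"tx": 0,"ty": 0,"tz": 0.001,"ax": 0,"ay": 0,"az": 0},
    {"gripper": 0,"tx": 0,"ty": 0,"tz": 0,"ax": 0,"ay": 0,"az": 0},
  ],
)

```text
time: 6.45
ee_pos: [0.5125, -0.0362, 0.1176]
orientation: [2.582, 1.788, 0.001]
contact_force: [-1.2, -0.2, 4.0]
finger_gap: -0.002
grip_force: 2.3
```

send_rows(
  commands=[
    {"gripper": 0,"tx": 0,"ty": 0,"tz": 0.001,"ax": 0,"ay": 0,"az": 0},
    {"gripper": 0,"tx": 0,"ty": 0,"tz": 0,"ax": 0,"ay": 0,"az": 0},
  ],
)

```text
time: 6.62
ee_pos: [0.5125, -0.0362, 0.1175]
orientation: [2.582, 1.788, 0.001]
contact_force: [-3.2, -0.1, 10.4]
finger_gap: -0.001
grip_force: 5.4
```

Lid shut: z = 0.1175 matches the closed height and the reaction is 10 N. Next I'll rise, then move over the grip while opening.

send_rows(
  commands=[
    {"gripper": 0,"tx": 0,"ty": 0,"tz": -0.012,"ax": 0,"ay": 0,"az": 0},
    {"gripper": 0,"tx": 0,"ty": 0,"tz": -0.025,"ax": 0,"ay": 0,"az": 0},
    {"gripper": 0,"tx": 0,"ty": 0,"tz": -0.035,"ax": 0,"ay": 0,"az": 0},
    {"gripper": 0,"tx": 0,"ty": 0,"tz": -0.035,"ax": 0,"ay": 0,"az": 0},
    {"gripper": 0,"tx": 0,"ty": 0,"tz": -0.025,"ax": 0,"ay": 0,"az": 0},
  ],
)

```text
time: 7.03
ee_pos: [0.5131, -0.036, 0.2509]
orientation: [2.581, 1.787, 0.005]
contact_force: [1.7, 0.3, 0.7]
finger_gap: -0.001
grip_force: 0.0
```

send_rows(
  commands=[
    {"gripper": 1,"tx": -0.0223,"ty": 0.0105,"tz": 0,"ax": 0,"ay": 0,"az": 0},
    {"gripper": 1,"tx": -0.0223,"ty": 0.0105,"tz": 0,"ax": 0,"ay": 0,"az": 0},
    {"gripper": 1,"tx": -0.0223,"ty": 0.0105,"tz": 0,"ax": 0,"ay": 0,"az": 0},
    {"gripper": 1,"tx": -0.0223,"ty": 0.0105,"tz": 0,"ax": 0,"ay": 0,"az": 0},
    {"gripper": 1,"tx": -0.0223,"ty": 0.0105,"tz": 0,"ax": 0,"ay": 0,"az": 0},
    {"gripper": 1,"tx": -0.0223,"ty": 0.0105,"tz": 0,"ax": 0,"ay": 0,"az": 0},
    {"gripper": 1,"tx": -0.0223,"ty": 0.0105,"tz": 0,"ax": 0,"ay": 0,"az": 0},
    {"gripper": 1,"tx": -0.0223,"ty": 0.0105,"tz": 0,"ax": 0,"ay": 0,"az": 0},
    {"gripper": 1,"tx": -0.0223,"ty": 0.0105,"tz": 0,"ax": 0,"ay": 0,"az": 0},
    {"gripper": 1,"tx": -0.0223,"ty": 0.0105,"tz": 0,"ax": 0,"ay": 0,"az": 0},
    {"gripper": 1,"tx": 0,"ty": 0,"tz": 0,"ax": 0,"ay": 0,"az": 0},
  ],
)

```text
time: 7.95
ee_pos: [0.5306, -0.2894, 0.2471]
orientation: [2.588, 1.774, -0.006]
contact_force: [0.3, -1.2, 0.2]
finger_gap: 0.999
grip_force: 0.0
```

```bash
python3 - <<'E'
from h import *
o=arm.get_obs();print(o['ee_pos'],o['orientation'],o['finger_gap'],o['joint_positions'])
w=arm.grab_frame("wrist")[:,:,::-1]; c=arm.calibration("wrist");print(c)
t=arm.grab_frame("top")[:,:,::-1];cv2.imwrite("pics/t3.png",t)
a=cv2.resize(t[150:250,240:373],(399,300),interpolation=cv2.INTER_CUBIC)
cv2.imwrite("pics/w3.png",np.hstack([cv2.resize(w,(400,300)),a]))
cv2.imwrite("pics/w3full.png",w)
E
```

```text
[ 0.5306 -0.2894  0.2471] [ 2.5882  1.7744 -0.0056] 0.999377839564767 [ 0.6557  0.5442 -0.3196  1.536   0.19    1.0906 -0.0775]
{'mtx': array([[297.3186,   0.    , 255.1558],
       [  0.    , 297.3186, 197.1808],
       [  0.    ,   0.    ,   1.    ]]), 'world_from_camera': array([[ 0.9338, -0.3435, -0.1005,  0.5571],
       [-0.3579, -0.8956, -0.264 , -0.2192],
       [ 0.0007,  0.2825, -0.9593,  0.3894],
       [ 0.    ,  0.    ,  0.    ,  1.    ]])}
```

View pics/w3.png

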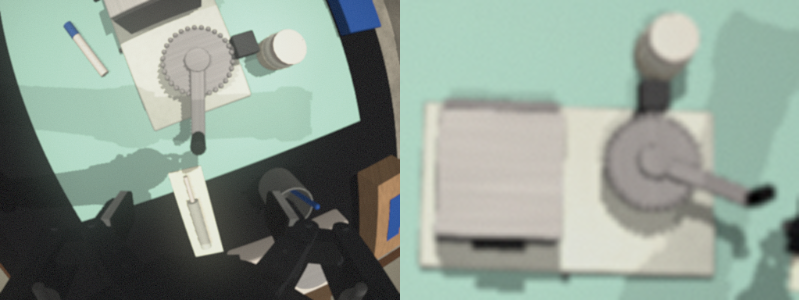

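The lid shows shut in the top view. In the wrist view the grip's dark tip is at about half-res (198,147). I'll refine its position from the wrist ray.

```bash
python3 - <<'E'
from h import *
w=cv2.imread("pics/w3full.png")
g=w[155:205,230:280].max(2); m=(g<70).astype(np.uint8)
n,l,st,ce=cv2.connectedComponentsWithStats(m);print(st,ce)
c=arm.calibration("wrist");K=c["mtx"];T=c["world_from_camera"];print(arm.get_obs()['ee_pos'])
def wr(px,z):
    p=np.array([px[0]-K[0,2],px[1]-K[1,2]]);r=np.hypot(*p);th=r/K[0,0]
    d=T[:3,:3]@np.r_[p/r*np.sin(th),np.cos(th)];return T[:3,3]+d*(z-T[2,3])/d[2]
i=1+np.argmax(st[1:,4]);x,y,ww,h,_=st[i]
print("tip row",y+h+155,"width",ww)
print(wr((x+ww/2+230-.5,y+h+155-ww/2),.149), wr((198*1.28,59*1.28),.1))
print((m*9)[::2,::2].tolist() if 0 else "")
t=cv2.imread("pics/t3.png");mt=(t[195:230,345:375].max(2)<60).astype(np.uint8)
print(cv2.connectedComponentsWithStats(mt)[2:])
E
```

```text
[[   0    0   50   50 2484]
 [  18   15    6    3    7]
 [  26   16    1    1    1]
 [  29   18    1    1    1]
 [  18   20    1    1    1]
 [  23   21    1    1    1]
 [  17   22    2    1    2]
 [  20   23    1    1    1]
 [  16   26    1    1    1]
 [  23   37    1    1    1]] [[24.5233 24.5298]
 [20.5714 16.1429]
 [26.     16.    ]
 [29.     18.    ]
 [18.     20.    ]
 [23.     21.    ]
 [17.5    22.    ]
 [20.     23.    ]
 [16.     26.    ]
 [23.     37.    ]]
[ 0.5315 -0.283   0.2474]
tip row 173 width 6
[ 0.5372 -0.2592  0.149 ] [ 0.5689 -0.182   0.1   ]

(array([[  0,   0,  30,  35, 976],
       [ 11,  18,   8,   5,  30],
       [ 24,  22,   6,  13,  44]], dtype=int32), array([[13.9406, 16.3094],
       [14.4   , 19.9   ],
       [26.9773, 30.3409]]))
```

```bash
python3 - <<'E'
from h import *
c=arm.calibration("wrist");K=c["mtx"];T=c["world_from_camera"]
w=arm.grab_frame("wrist")[:,:,::-1];cv2.imwrite("pics/w4.png",w);print(arm.get_obs()['ee_pos'],arm.get_obs()['orientation'])
g=w[155:215,225:285].max(2)
def wr(px,z):
    p=np.array([px[0]-K[0,2],px[1]-K[1,2]]);r=np.hypot(*p);th=r/K[0,0]
    d=T[:3,:3]@np.r_[p/r*np.sin(th),np.cos(th)];return T[:3,3]+d*(z-T[2,3])/d[2]
for th in (90,105,120):
    n,l,st,ce=cv2.connectedComponentsWithStats((g<th).astype(np.uint8));i=1+np.argmax(st[1:,4]);x,y,ww,h,_=st[i]
    rows=[int((l[r]==i).sum()) for r in range(y,y+h)]
    print(th,st[i],rows,wr((x+ww/2+224.5,y+h+155-ww/2),.149))
E
```

```text
[ 0.5319 -0.2813  0.2476] [-2.5819 -1.7877 -0.0008]
90 [ 22  21  17  29 427] [5, 10, 13, 13, 15, 15, 15, 15, 15, 15, 15, 15, 17, 17, 17, 17, 17, 17, 17, 17, 17, 17, 17, 17, 16, 15, 13, 11, 7] [ 0.5326 -0.2818  0.149 ]
105 [ 21  20  19  31 456] [1, 7, 11, 13, 15, 15, 15, 15, 15, 15, 15, 17, 17, 17, 17, 17, 17, 17, 17, 18, 19, 19, 19, 19, 18, 17, 16, 14, 12, 10, 2] [ 0.5326 -0.2818  0.149 ]
120 [ 21  20  19  31 488] [5, 9, 13, 15, 15, 16, 16, 16, 16, 16, 17, 17, 17, 17, 17, 18, 18, 19, 19, 19, 19, 19, 19, 19, 19, 18, 17, 15, 13, 10, 5] [ 0.5326 -0.2818  0.149 ]
```

Three sources agree on the grip at (0.5326,-0.2818), and the TCP is within 1 mm of it. I'll descend and grasp.

send_rows(
  commands=[
    {"gripper": 1,"tx": 0,"ty": 0.001,"tz": 0.01,"ax": 0,"ay": 0,"az": 0},
    {"gripper": 1,"tx": 0,"ty": 0,"tz": 0.018,"ax": 0,"ay": 0,"az": 0},
    {"gripper": 1,"tx": 0,"ty": 0,"tz": 0.022,"ax": 0,"ay": 0,"az": 0},
    {"gripper": 1,"tx": 0,"ty": 0,"tz": 0.022,"ax": 0,"ay": 0,"az": 0},
    {"gripper": 1,"tx": 0,"ty": 0,"tz": 0.022,"ax": 0,"ay": 0,"az": 0},
    {"gripper": 1,"tx": 0,"ty": 0,"tz": 0.02,"ax": 0,"ay": 0,"az": 0},
    {"gripper": 1,"tx": 0,"ty": 0,"tz": 0.016,"ax": 0,"ay": 0,"az": 0},
    {"gripper": 1,"tx": 0,"ty": 0,"tz": 0.01,"ax": 0,"ay": 0,"az": 0},
    {"gripper": 1,"tx": 0,"ty": 0,"tz": 0,"ax": 0,"ay": 0,"az": 0},
    {"gripper": 1,"tx": 0,"ty": 0,"tz": 0,"ax": 0,"ay": 0,"az": 0},
  ],
)

```text
time: 8.93
ee_pos: [0.5332, -0.2813, 0.1078]
orientation: [-2.581, -1.79, -0.0]
contact_force: [1.1, 1.0, 0.1]
finger_gap: 1.0
grip_force: 0.0
```

send_rows(
  commands=[
    {"gripper": 0.35,"tx": 0,"ty": 0,"tz": 0,"ax": 0,"ay": 0,"az": 0},
    {"gripper": 0.3,"tx": 0,"ty": 0,"tz": 0,"ax": 0,"ay": 0,"az": 0},
    {"gripper": 0.2,"tx": 0,"ty": 0,"tz": 0,"ax": 0,"ay": 0,"az": 0},
    {"gripper": 0.1,"tx": 0,"ty": 0,"tz": 0,"ax": 0,"ay": 0,"az": 0},
    {"gripper": 0,"tx": 0,"ty": 0,"tz": 0,"ax": 0,"ay": 0,"az": 0},
    {"gripper": 0,"tx": 0,"ty": 0,"tz": 0,"ax": 0,"ay": 0,"az": 0},
    {"gripper": 0,"tx": 0,"ty": 0,"tz": 0,"ax": 0,"ay": 0,"az": 0},
    {"gripper": 0,"tx": 0,"ty": 0,"tz": 0,"ax": 0,"ay": 0,"az": 0},
    {"gripper": 0,"tx": 0,"ty": 0,"tz": 0,"ax": 0,"ay": 0,"az": 0},
    {"gripper": 0,"tx": 0,"ty": 0,"tz": 0,"ax": 0,"ay": 0,"az": 0},
  ],
  grip_force=40,
)

```text
time: 9.77
ee_pos: [0.532, -0.282, 0.1084]
orientation: [-2.582, -1.787, 0.002]
contact_force: [-4.6, 0.8, 5.2]
finger_gap: 0.201
grip_force: 39.0
```

Grasped: the gap is 17 mm and the TCP at rest is (0.532,-0.282). The axis is then at about (0.567,-0.188). I'll advance the first notch (0.2 rad) along the arc, turning the tool with it.

send_rows(
  commands=[
    {"gripper": 0,"tx": 0.0001,"ty": -0.004,"tz": 0,"ax": 0,"ay": 0,"az": 2.29},
    {"gripper": 0,"tx": 0.0001,"ty": -0.004,"tz": 0,"ax": 0,"ay": 0,"az": 2.29},
    {"gripper": 0,"tx": 0.0001,"ty": -0.004,"tz": 0,"ax": 0,"ay": 0,"az": 2.29},
    {"gripper": 0,"tx": 0.0001,"ty": -0.004,"tz": 0,"ax": 0,"ay": 0,"az": 2.29},
    {"gripper": 0,"tx": 0.0001,"ty": -0.004,"tz": 0,"ax": 0,"ay": 0,"az": 2.29},
    {"gripper": 0,"tx": 0,"ty": 0,"tz": 0,"ax": 0,"ay": 0,"az": 0},
    {"gripper": 0,"tx": 0,"ty": 0,"tz": 0,"ax": 0,"ay": 0,"az": 0},
  ],
  grip_force=60,
)

```text
time: 10.35
ee_pos: [0.5154, -0.274, 0.1085]
orientation: [2.746, 1.523, 0.0]
contact_force: [-0.7, -1.1, 4.6]
finger_gap: 0.193
grip_force: 58.9
```

```bash
cat > ang.py <<'E'
from h import *
o=arm.get_obs();p=o['ee_pos'][:2];A=np.array([.567,-.1884]);r=p-A
print(o['ee_pos'],"r",np.hypot(*r),"ang",(np.arctan2(-.0936,-.035)-np.arctan2(r[1],r[0]))%(2*np.pi),
 "yaw",2*np.degrees(np.arctan2(o['orientation'][1],o['orientation'][0]))%180-90,"Ft",o['contact_force']@np.r_[r[1],-r[0],0]/np.hypot(*r),o['contact_force'],o['finger_gap'],o['grip_force'])
E
python3 ang.py
```

```text
[ 0.5154 -0.274   0.1085] r 0.09993752411637503 ang 0.18461261479109892 yaw -31.98461184365116 Ft 0.04784720043752781 [-0.7214 -1.1042  4.6326] 0.19346171178567426 58.92935514450073
```

send_rows(
  commands=[
    {"gripper": 0,"tx": 0.0001,"ty": -0.004,"tz": 0,"ax": 0,"ay": 0,"az": 2.29},
    {"gripper": 0,"tx": 0.0001,"ty": -0.004,"tz": 0,"ax": 0,"ay": 0,"az": 2.29},
    {"gripper": 0,"tx": 0.0001,"ty": -0.004,"tz": 0,"ax": 0,"ay": 0,"az": 2.29},
    {"gripper": 0,"tx": 0.0001,"ty": -0.004,"tz": 0,"ax": 0,"ay": 0,"az": 2.29},
    {"gripper": 0,"tx": 0.0001,"ty": -0.004,"tz": 0,"ax": 0,"ay": 0,"az": 2.29},
    {"gripper": 0,"tx": 0,"ty": 0,"tz": 0,"ax": 0,"ay": 0,"az": 0},
    {"gripper": 0,"tx": 0,"ty": 0,"tz": 0,"ax": 0,"ay": 0,"az": 0},
  ],
)

```text
time: 10.93
ee_pos: [0.4993, -0.262, 0.1084]
orientation: [2.885, 1.24, -0.001]
contact_force: [-2.3, -2.2, 6.4]
finger_gap: 0.193
grip_force: 59.2
```

```bash
python3 ang.py
```

```text
[ 0.4993 -0.262   0.1084] r 0.09993309198288973 ang 0.3858088918584879 yaw -43.469162611501524 Ft 0.21191579170654093 [-2.343  -2.2343  6.4485] 0.19281870548979232 59.15152430534363
```

send_rows(
  commands=[
    {"gripper": 0,"tx": 0.0001,"ty": -0.004,"tz": 0,"ax": 0,"ay": 0,"az": 2.29},
    {"gripper": 0,"tx": 0.0001,"ty": -0.004,"tz": 0,"ax": 0,"ay": 0,"az": 2.29},
    {"gripper": 0,"tx": 0.0001,"ty": -0.004,"tz": 0,"ax": 0,"ay": 0,"az": 2.29},
    {"gripper": 0,"tx": 0.0001,"ty": -0.004,"tz": 0,"ax": 0,"ay": 0,"az": 2.29},
    {"gripper": 0,"tx": 0.0001,"ty": -0.004,"tz": 0,"ax": 0,"ay": 0,"az": 2.29},
    {"gripper": 0,"tx": 0,"ty": 0,"tz": 0,"ax": 0,"ay": 0,"az": 0},
    {"gripper": 0,"tx": 0,"ty": 0,"tz": 0,"ax": 0,"ay": 0,"az": 0},
  ],
)

```text
time: 11.52
ee_pos: [0.4863, -0.2472, 0.1084]
orientation: [2.994, 0.947, -0.001]
contact_force: [-2.0, -2.8, 5.6]
finger_gap: 0.191
grip_force: 59.2
```

```bash
python3 ang.py
```

```text
[ 0.4863 -0.2472  0.1084] r 0.09984929587663299 ang 0.5835813332115989 yaw -54.907986992189294 Ft -1.099932076753601 [-1.9642 -2.7909  5.6413] 0.1906732708008082 59.150190353393555
```

send_rows(
  commands=[
    {"gripper": 0,"tx": 0.0001,"ty": -0.004,"tz": 0,"ax": 0,"ay": 0,"az": 2.29},
    {"gripper": 0,"tx": 0.0001,"ty": -0.004,"tz": 0,"ax": 0,"ay": 0,"az": 2.29},
    {"gripper": 0,"tx": 0.0001,"ty": -0.004,"tz": 0,"ax": 0,"ay": 0,"az": 2.29},
    {"gripper": 0,"tx": 0.0001,"ty": -0.004,"tz": 0,"ax": 0,"ay": 0,"az": 2.29},
    {"gripper": 0,"tx": 0.0001,"ty": -0.004,"tz": 0,"ax": 0,"ay": 0,"az": 2.29},
    {"gripper": 0,"tx": 0,"ty": 0,"tz": 0,"ax": 0,"ay": 0,"az": 0},
    {"gripper": 0,"tx": 0,"ty": 0,"tz": 0,"ax": 0,"ay": 0,"az": 0},
    {"gripper": 0,"tx": 0,"ty": 0,"tz": 0,"ax": 0,"ay": 0,"az": 0},
  ],
)

```text
time: 12.18
ee_pos: [0.4763, -0.2299, 0.1084]
orientation: [3.074, 0.643, -0.001]
contact_force: [-3.6, -3.7, 6.5]
finger_gap: 0.197
grip_force: 59.2
```

```bash
python3 ang.py; python3 - <<'E'
from h import *
ims=[]
for n,(r,c) in {"scene":(145,160),"top":(150,240)}.items():
    f=arm.grab_frame(n)[:,:,::-1];ims.append(cv2.resize(f[r:r+133,c:c+133],(399,399),interpolation=cv2.INTER_CUBIC))
cv2.imwrite("pics/end.png",np.hstack(ims))
E
python3 ang.py
```

```text
[ 0.4763 -0.2299  0.1084] r 0.09978532378706662 ang 0.7839995987051873 yaw -66.37287521700894 Ft -1.8639475849109783 [-3.5748 -3.6847  6.4689] 0.19672663856267794 59.24794793128967
[ 0.4762 -0.2299  0.1084] r 0.09979957513286201 ang 0.7839680299640448 yaw -66.37078227616283 Ft -2.038680819141199 [-2.9071 -3.5715  6.3913] 0.19315192324209082 59.25143480300903
```

View pics/end.png

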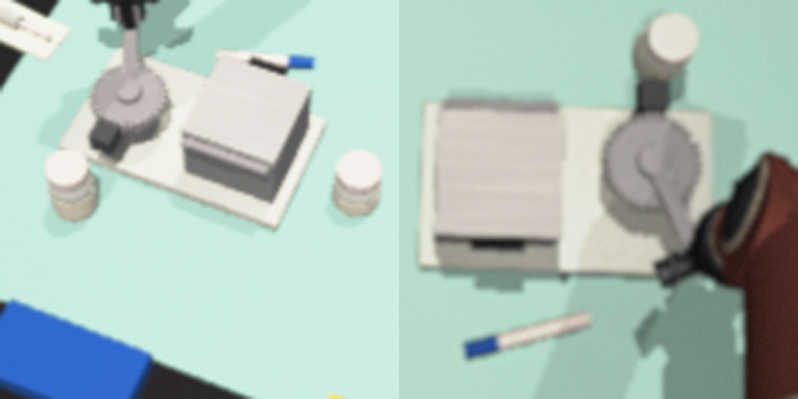

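Lid shut, lever at about 0.784 by the measured arc, bystanders unmoved. The hub is at about (650,160) and the arm at about (690,240). A small 1.5 mm nudge should centre it on the 0.8 notch.

send_rows(
  commands=[
    {"gripper": 0,"tx": 0,"ty": -0.0008,"tz": 0,"ax": 0,"ay": 0,"az": 0.45},
    {"gripper": 0,"tx": 0,"ty": -0.0007,"tz": 0,"ax": 0,"ay": 0,"az": 0.4},
    {"gripper": 0,"tx": 0,"ty": 0,"tz": 0,"ax": 0,"ay": 0,"az": 0},
    {"gripper": 0,"tx": 0,"ty": 0,"tz": 0,"ax": 0,"ay": 0,"az": 0},
    {"gripper": 0,"tx": 0,"ty": 0,"tz": 0,"ax": 0,"ay": 0,"az": 0},
    {"gripper": 0,"tx": 0,"ty": 0,"tz": 0,"ax": 0,"ay": 0,"az": 0},
  ],
)

```text
time: 12.78
ee_pos: [0.476, -0.2292, 0.1084]
orientation: [3.077, 0.62, -0.0]
contact_force: [-1.7, -4.3, 6.2]
finger_gap: 0.191
grip_force: 59.2
```

```bash
python3 ang.py
```

```text
[ 0.476  -0.2292  0.1084] r 0.09977357584822413 ang 0.7914220098402729 yaw -67.20008595773909 Ft -3.2402557848455826 [-1.6562 -4.2938  6.1873] 0.19136611383992522 59.17179822921753
```

The last 1.5 mm of command moved it only 0.8 mm while the resistance rose, so it is seated in the notch at about 0.8. Handing in.

```bash
python3 -c "
from station import arm
print(arm.close_job())"
```

```text
the job is handed in; nothing more can be done
None
```

I closed the lid fully, then advanced the lever four clicks (about 0.79 rad by the measured arm position, 4th notch at 0.8); the fingers are still gripping it, and the job was handed in at about 13 s with no verdict returned.

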